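Load the thread carousel and hold the black spool at the guide

TASK

A black and a tan spool of thread stand loose on the bench: stand them upright, one after the other, in the two empty cups of the spool carousel. Only when both are in, turn the carousel until the black spool stands straight behind the brass thread guide on the carousel's foot, ready for the next seam. Finish while holding: keep the gripper closed on the wooden T-handle so that the turntable stays still while a colleague draws thread through the guide, and leave the other things on the bench where they are.

Things in the scene. Friction and masses are not known exactly. Their poses are not given: they have to be found in the camera images.
- spool_black: loose spool of black thread with pale flanges, 38 mm across the flanges, 58 mm high, standing upright; flanges 8 mm thick, thread waist 18 mm across; about 0.05 kg; origin: centre of its underside, z up
- spool_tan: loose wooden spool of tan thread, 42 mm across the flanges, 48 mm high, standing upright; flanges 7 to 8 mm thick, thread waist about 21 mm across; about 0.05 kg; origin: centre of its underside, z up. (Three more tan spools are already pinned in cups of the carousel and stay there.)
- carousel: the carousel's dark steel foot, screwed to the bench, 156 mm across; origin: on the turning axis at the bench top, z up; its -x axis points to its front, where the thread guide stands, so a spool stands behind the guide when its centre lies on this -x axis, 68 mm from the turning axis. The foot's yaw varies
- guide_eye (a point): centre of the brass wire eye of the thread guide, 120 mm from the turning axis on the foot's -x axis, 66 mm above the bench; eye about 20 mm wide, on an upright 6 mm wire, its top 79 mm above the bench
- turntable (a joint): angle of the round wooden turntable (196 mm across, top face 30 mm above the bench), anticlockwise from above positive; turns both ways against a light drag (about 0.04 N m) and stays where it is left. Its five aluminium cups are 72 degrees apart, centres 68 mm from the axis; at 0 the middle one of the three filled cups is straight behind the guide, the two empty cups are opposite
- pocket_a (a point): centre of the floor of one empty cup, 30 mm above the bench, turns with the turntable; every cup is 18 mm deep, 47 mm inside widening to 51 mm at the lip, 55 mm outside
- pocket_b (a point): the same of the other empty cup
- handle: dark wooden T-handle bar on the turntable's steel post, 64 mm long, level, 20 mm thick in the middle, 15 mm at the ends, turning with the turntable; origin: middle of the bar, on the turning axis, 120 mm above the bench; x runs along the bar, so fingers closing along its y grip it. Post below: 15 mm thick. Seated spools stand 78 mm (tan) and 88 mm (black) above the bench
- wax: dark brown lump of cobbler's wax, 36x47x25 mm; origin: centre of its underside. A bystander
- brush: brown shoe brush, 155x51x44 mm; origin: centre of its underside. A bystander
- polish_tin: round red tin of shoe cream, 80 mm across, 23 mm high; origin: centre of its underside. A bystander
- rivet_box: small grey cardboard box with its flap ajar, 59x72x103 mm; origin: centre of its underside. A bystander
Mind the look-alikes: they are no part of the job. What is shaped like the spool_black but orange is not meant.

How it is judged:
By the outcome, as a careful person would: the job done as asked, in the order asked, and still so for the second after the job is handed in, while the arm keeps its last pose, push and grip.
It also fails if it takes over 72 s, if anything falls off the work surface, if the arm or the gripper's body presses on something with over 40 N, if the wrist force passes 120 N, or if a joint passes its speed limit or range.

ROBOT

A 6-joint arm with a two-finger parallel gripper is mounted at the origin on a cart in front of the work surface, level with it; the furniture and walls round the work are solid. World frame = base frame: x ahead of the robot, y to its left, z up, the work surface at z = 0. Lengths are in m, angles in degrees, forces in N, time in s.
With the tool pointing down it reaches from about 0.35 to 0.95 m from the base axis. Payload 17.4 kg.
Tool frame: the origin (TCP) lies at the very end of the fingers, on their centre line; the grasp point (between the pads) lies 19 mm behind it; z points along the fingers, y is the line along which they close (so a half turn about z gives the same grasp; the last joint's range is limited). The gripper opens to 93 mm and grips with 3 to 60 N. Pads are 15 mm wide; open, the fingers measure 128 mm over their backs; the gripper's body (75 mm by 188 mm) begins 65 mm behind the grasp point.
Start: joints at [-78.484, 6.646, 82.598, -0, 90.757, -2.166], TCP at [0.16, -0.656, 0.219] pointing down, gripper open.
Joint ranges: [-162.19, 162.19], [-47.58, 125.68], [4.15, 143.07], [-65.23, 245.23], [0.69, 171.88], [-170.13, 170.13]. Speed limits (degrees/s): [108.29, 108.29, 127.2, 180, 180, 180].

INTERFACE

Orientations are given as [roll, pitch, yaw] about the fixed x, y, z axes, in that order (R = Rz(yaw) Ry(pitch) Rx(roll)).
In Python, from bench import env gives the robot as it stands.
- The arm moves only by the tool drive_tool, never from a script. Its argument "motion" is a list of rows, each a list of 3 entries, a list of its own where there are three numbers: the shift along the tool's x, y, z as a fraction of full scale, then the turn, a rotation vector about the tool's x, y, z as a fraction of full scale, then the closure, from 0 (fully open) to 1 (shut). A call has 1 to 12 rows; each row shifts and turns the commanded pose from where the row before left it, along the tool's axes as they then stand; what a row does not reach is not made up. Full scale, the value 1, is 150 mm for a shift and 180 degrees for a turn. A row lasts 1/12 s, in which the tool goes at most 41.7 mm and 7.16 degrees, less where a joint would pass 70% of its speed; a pose out of reach is approached as far as the arm can. A call with a number of a shift or a turn outside -1 to 1 is refused whole. A call with a gripper value outside its range is refused whole. The fingers move at their own pace and stop on an object; "grip_force" is the grip in N (left out, the last holds). Time passes only in rows, so rows that do not move let the fingers close. It gives the time, the measured TCP pose, the force, the opening and the grip force at its end, in the units of the state.
- env.get_obs(): the state, without advancing time (a new reading comes with each control period).
- env.snapshot(name): name is "scene" or "side" or "wrist"; returns (picture, depth): 384x512x3 uint8, red, green, blue; 384x512 float32, m along the optical axis (not along the pixel's ray), 0 where there is no reading.
- env.camera_params(name): a dict with "mtx" (3x3 intrinsics, pixels), "world_from_camera" (4x4, takes a point from camera to world coordinates). Camera axes: x right, y down, z forward; pixel columns grow to the right and rows downward; lengths in m; the calibration is good to about 2 mm. The wrist camera is an equidistant fisheye: a pixel r from the principal point sees the ray r / f radians off the axis. A picture is of the moment at which its call begins: read the wrist's pose just before it. camera_params takes no time and is no camera call; for the wrist camera it gives the pose at the moment of the call.
- env.finish_job(): hands the job in; it is judged then, once.
Trained networks look in the newest picture that a camera, given by its name, has taken for a name from the list of things; names that differ only in an ending like _2 or _b are one class to them, and where a whole thing is asked for, a point or a joint stands for the part that bears it (a point fixed in the world has none). Each returns a list of dicts, best first, with "p" (0 to 1); they miss things now and then, are a little off and sometimes report something else, mostly with a low value. They report only what shows in the picture. A call takes as long as a camera call. They do not tell look-alikes from the thing itself.
- env.search_frame(camera, query): "rect" ([left, top, width, height] in pixels, round what is visible of it).
- env.silhouettes(camera, query): "region" (384x512 bool, what is visible of it) and "rect" ([left, top, width, height] in pixels, round what is visible of it).
The state is a dict: "clock": time; "joint_pos": joint angles; "qvel": joint speeds; "tau": joint torques, N m; "ee_pos": TCP position; "tool_rot": TCP orientation; "wrist_force": force on the tool from outside, world axes, zero at the start; "wrist_torque": the same for the moment, N m; "finger_gap": finger opening in m; "grasp_force": force on a finger pad.
Only numpy, scipy, OpenCV 4.12 (cv2) and the standard library are available. Lean on these libraries where they do the work, as an engineer would, in place of code of your own. Each camera call takes 0.05 s, during which the arm holds its last target. There are 200 camera calls.

## Working session

There is one attempt and no reset: what is moved stays moved. The work goes in short steps, Python scripts to look and compute and a tool call to move; the robot and the scene stay as the last step left them, time stands still between calls to the robot, and variables do not carry over. Pictures are saved under pics/ and viewed, at most 10 in all, crops included, and the job is handed in when it is done.

Besides the shell and the picture viewer there is one more tool, called as name(argument=value, ...) on one line, values as JSON. drive_tool: Moves the arm, as the interface text tells. Shift numbers are shares of 150 mm and turn numbers shares of 180 degrees, none past 1 either way. Its arguments: {"type":"object","properties":{"motion":{"type":"array"},"grip_force":{"type":"number"}},"required":["motion"]}

```bash
mkdir -p pics; ls
python3 - <<'E'
from bench import env
import cv2,numpy as np
o=env.get_obs();print({k:np.round(v,3).tolist() for k,v in o.items()})
for n in("scene","side"):
    p,d=env.snapshot(n);cv2.imwrite(f"pics/{n}0.png",p[:,:,::-1]);c=env.camera_params(n);print(n,np.round(c["mtx"],1).tolist(),np.round(c["world_from_camera"],3).tolist())
E
```

```text
pics
{'clock': 0.0, 'joint_pos': [-78.485, 6.672, 82.636, -0.001, 90.756, -2.165], 'qvel': [-0.008, 0.161, -0.008, -0.007, 0.034, -0.015], 'tau': [0.0, -72.126, -62.262, 0.078, 0.024, -0.0], 'ee_pos': [0.16, -0.656, 0.218], 'tool_rot': [-179.937, -0.001, 13.68], 'wrist_force': [0.745, -0.074, -0.295], 'wrist_torque': [-0.004, 0.018, 0.009], 'grasp_force': 0.0, 'finger_gap': 0.093}
scene [[462.3, 0.0, 257.8], [0.0, 462.3, 190.0], [0.0, 0.0, 1.0]] [[0.732, -0.321, 0.602, -0.223], [-0.682, -0.347, 0.644, -1.026], [0.002, -0.881, -0.472, 0.685], [0.0, 0.0, 0.0, 1.0]]
side [[438.4, 0.0, 248.1], [0.0, 438.4, 188.0], [0.0, 0.0, 1.0]] [[0.851, -0.184, 0.491, 0.034], [-0.524, -0.338, 0.782, -0.994], [0.022, -0.923, -0.385, 0.469], [0.0, 0.0, 0.0, 1.0]]
```

View pics/scene0.png

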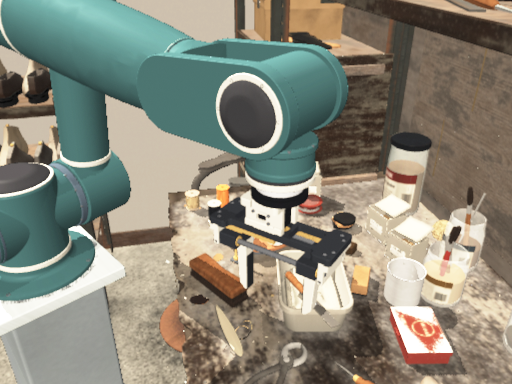

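View pics/side0.png

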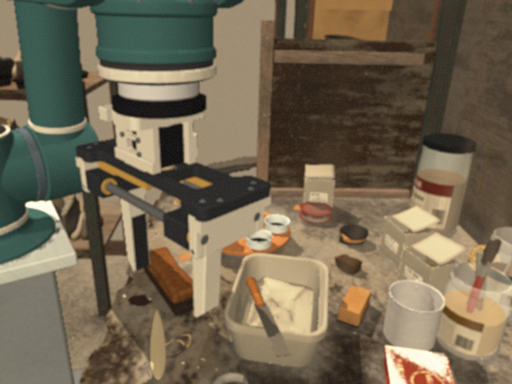

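The arm hides the carousel, showing only its cups near (270,240) in the scene view. Small spools are at (192,200), (222,195) and (214,205). I'll raise the arm and look again.

drive_tool(motion=[[[0,0,-0.27],[0,0,0],0],[[0.1,-0.1,-0.23],[0,0,0],0],[[0.1,-0.1,-0.23],[0,0,0],0],[[0.1,-0.15,-0.15],[0,0,0],0],[[0.1,-0.2,-0.1],[0,0,0],0],[[0.1,-0.2,0],[0,0,0],0],[[0,0,0],[0,0,0],0]])

```text
clock: 0.68
ee_pos: [0.207, -0.5252, 0.3682]
tool_rot: [179.8, -0.1, 13.8]
wrist_force: [-0.6, -0.5, 0.4]
finger_gap: 0.0929
grasp_force: 0.0
```

Run:
```python
from bench import env
import cv2,numpy as np
ims=[]
for n in("scene","side","wrist"):
    p,d=env.snapshot(n);np.savez(f"{n}1.npz",p=p,d=d,T=env.camera_params(n)["world_from_camera"],K=env.camera_params(n)["mtx"]);ims.append(p[:,:,::-1])
cv2.imwrite("pics/w1.png",cv2.resize(ims[2],(800,600)))
cv2.imwrite("pics/ss1.png",cv2.resize(np.vstack([ims[0][100:384],ims[1][100:384]]),None,fx=1.05,fy=1.05))
```

```text
(no output)
```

View pics/w1.png

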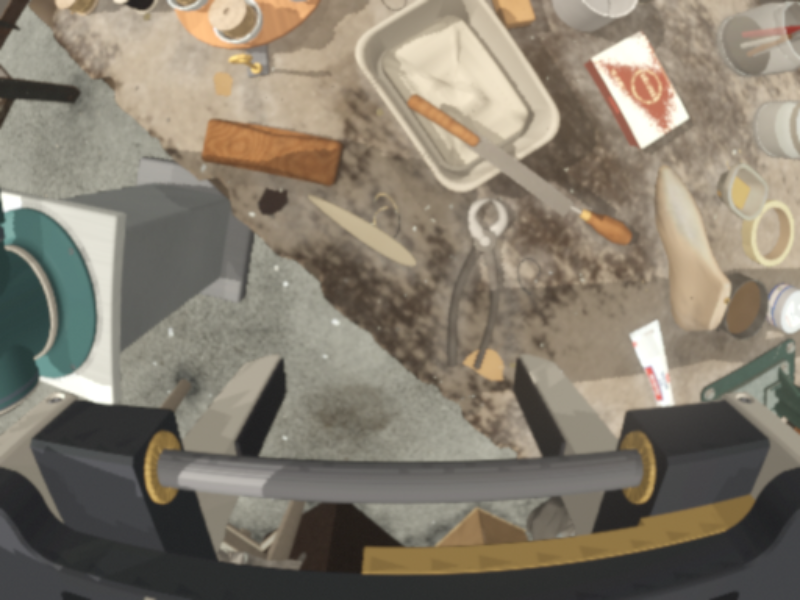

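View pics/ss1.png

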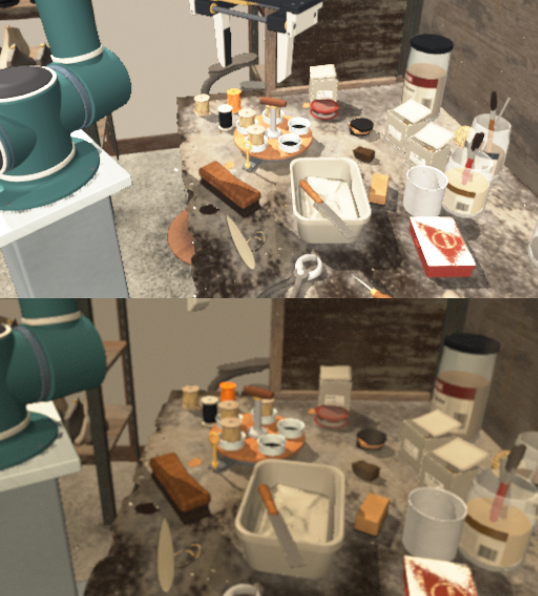

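The whole carousel now shows. In full-frame scene pixels, the candidates are:
- Loose spools: tan (192,200), orange look-alike (222,195), black (214,212).
- Tan spools pinned in cups: about (230,208), (241,230) and (263,212).
- T-handle (260,197), guide (236,255), and empty cups (275,237) and (285,220).

Next I'll get positions from the depth images.

```bash
cat > h.py <<'E'
import numpy as np,cv2
from bench import env
def cloud(d,K,T):
    v,u=np.mgrid[:d.shape[0],:d.shape[1]]
    P=np.stack([(u-K[0,2])/K[0,0]*d,(v-K[1,2])/K[1,1]*d,d],-1)
    W=P@T[:3,:3].T+T[:3,3]; W[d<=0]=np.nan
    return W
def load(n): z=np.load(n); return z["p"],cloud(z["d"],z["K"],z["T"])
E
python3 - <<'E'
from h import *
ims=[]
for n in("scene","side"):
    p,W=load(n+"1.npz")
    for u,v in ([(192,195),(192,200),(192,206),(222,195),(214,200),(214,212),(230,208),(241,230),(263,212),(260,197),(236,255),(275,237),(285,220),(260,252)] if n=="scene" else [(181,273),(200,282),(217,270),(246,273),(205,320),(258,325),(277,307)]): print(n,u,v,np.round(W[v,u],3))
    ok=np.isfinite(W[...,0])
    # top-down ortho map, 0.5mm, with height
    x0,y0=.2,-.45; m=(W[...,2]>.012)&(W[...,2]<.16)&(W[...,0]>.2)&(W[...,0]<.75)&(W[...,1]>-.45)&(W[...,1]<.15)
    im=np.zeros((600,600,3),np.uint8)
    Q=W[m];c=p[m][:,::-1]
    o=np.argsort(Q[:,2])
    for q,cc in zip(Q[o],c[o]): cv2.circle(im,(int((q[0]-.2)*1000),int((.15-q[1])*1000)),2,cc.tolist(),-1)
    ims.append(im)
for n,(x,y,w,h) in(("scene",(170,175,160,110)),):
    p,_=load(n+"1.npz");big=cv2.resize(p[y:y+h,x:x+w,::-1],(400,275),interpolation=cv2.INTER_CUBIC)
cv2.imwrite("pics/top1.png",np.vstack([np.hstack([i[100:420,:400] for i in ims]),np.hstack([big,cv2.resize(load("side1.npz")[0][250:360,160:320,::-1],(400,275),interpolation=cv2.INTER_CUBIC)])]))
E
```

```text
scene 192 195 [ 0.43  -0.052  0.048]
scene 192 200 [ 0.424 -0.06   0.037]
scene 192 206 [ 0.427 -0.053  0.013]
scene 222 195 [ 0.503 -0.097  0.039]
scene 214 200 [ 0.446 -0.134  0.059]
scene 214 212 [ 0.425 -0.158  0.04 ]
scene 230 208 [ 0.429 -0.223  0.079]
scene 241 230 [ 0.391 -0.31   0.07 ]
scene 263 212 [ 0.513 -0.259  0.049]
scene 260 197 [ 0.468 -0.295  0.126]
scene 236 255 [ 0.358 -0.328  0.021]
scene 275 237 [ 0.471 -0.348  0.031]
scene 285 220 [ 0.548 -0.308  0.031]
scene 260 252 [ 0.409 -0.358  0.021]
side 181 273 [ 0.278 -0.397  0.044]
side 200 282 [ 0.322 -0.378 -0.001]
side 217 270 [ 0.366 -0.36   0.   ]
side 246 273 [ 0.366 -0.465  0.054]
side 205 320 [ 0.282 -0.478  0.   ]
side 258 325 [ 0.324 -0.569  0.038]
side 277 307 [ 0.373 -0.547  0.036]
```

View pics/top1.png

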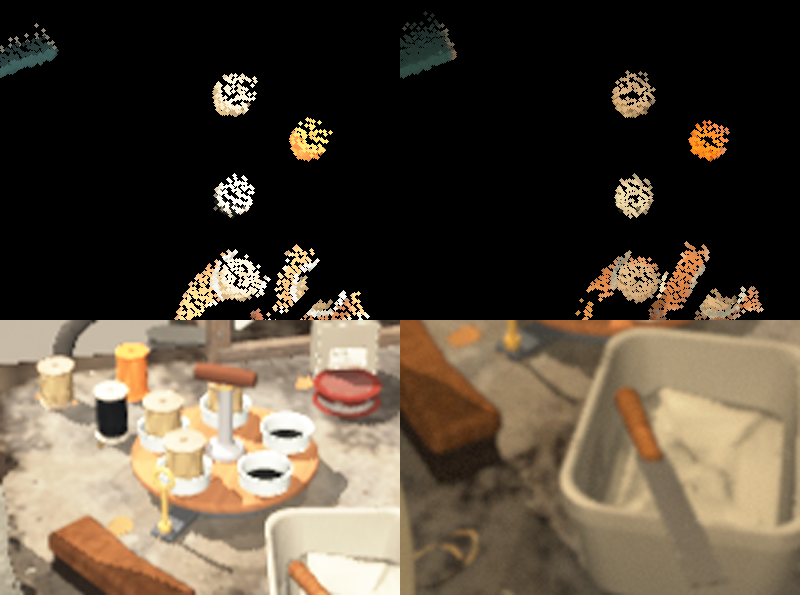

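The map agrees: black is near (0.434,-0.145), tan near (0.434,-0.045) and the orange look-alike near (0.508,-0.088). I'll fit these precisely, along with the carousel.

```bash
cat >> h.py <<'E'
from scipy.optimize import least_squares
def disc(Q,r):
    # centre of disc radius r containing the points (min overflow, then mid extents)
    f=lambda c:(lambda d:np.r_[np.maximum(d-r,0)*10, ])(np.hypot(*(Q-c).T))
    best=least_squares(lambda c:np.maximum(np.hypot(*(Q-c).T)-r,0),np.median(Q,0)).x
    return best,cv2.minEnclosingCircle(Q.astype(np.float32))
E
python3 - <<'E'
from h import *
for n in("scene","side"):
    p,W=load(n+"1.npz");Q=W[np.isfinite(W[...,0])]
    for nm,c,zt,r in(("black",(.434,-.145),.058,.019),("tan",(.434,-.045),.048,.021),("orange",(.508,-.088),.058,.019)):
        S=Q[(np.hypot(*(Q[:,:2]-c).T)<.04)&(abs(Q[:,2]-zt)<.005)]
        print(n,nm,len(S),np.median(S[:,2]).round(4),disc(S[:,:2],r))
    H=Q[(Q[:,2]>.108)&(Q[:,2]<.14)&(np.hypot(*(Q[:,:2]-[.46,-.29]).T)<.09)]
    m=H[:,:2].mean(0);mr=cv2.minAreaRect(H[:,:2].astype(np.float32));print(n,"handle",len(H),m,mr)
    D=Q[(abs(Q[:,2]-.030)<.003)&(np.hypot(*(Q[:,:2]-[.46,-.29]).T)<.12)]
    print("disk",len(D),disc(D[:,:2],.098))
    cups=Q[(abs(Q[:,2]-.078)<.004)&(np.hypot(*(Q[:,:2]-[.46,-.29]).T)<.11)]
    L=Q[(Q[:,2]>.041)&(Q[:,2]<.052)&(np.hypot(*(Q[:,:2]-[.46,-.29]).T)<.11)]
    def res(x):
        c=x[:2];a=x[2]
        P=lambda k:c+.068*np.array([np.cos(a+k*1.2566),np.sin(a+k*1.2566)])
        d=np.min([np.hypot(*(L[:,:2]-P(k)).T) for k in range(5)],0)-.0263
        e=np.min([np.hypot(*(cups[:,:2]-P(k)).T) for k in range(5)],0)
        return np.r_[d,np.maximum(e-.021,0)]
    best=min((least_squares(res,[*m,a],loss="soft_l1",f_scale=.002) for a in np.radians(range(0,72,9))),key=lambda s:s.cost)
    print("fit",len(L),len(cups),best.x[:2].round(4),np.degrees(best.x[2])%72,np.sqrt(np.mean(best.fun**2)))
    a=best.x[2]
    for k in range(5):
        P=best.x[:2]+.068*np.array([np.cos(a+k*1.2566),np.sin(a+k*1.2566)])
        print(P.round(4),"tops",np.sum(np.hypot(*(cups[:,:2]-P).T)<.02), np.degrees(a+k*1.2566)%360)
    G=Q[(Q[:,2]>.05)&(np.hypot(*(Q[:,:2]-best.x[:2]).T)>.112)&(np.hypot(*(Q[:,:2]-best.x[:2]).T)<.13)&(Q[:,2]<.085)]
    g=G.mean(0);print("guide",len(G),g,np.hypot(*(g[:2]-best.x[:2])),np.degrees(np.arctan2(*(g[:2]-best.x[:2])[::-1])), G[:,:2].std(0))
E
```

```text
scene black 90 0.058 (array([ 0.43370045, -0.14563619]), ((0.4328957796096802, -0.1461566984653473), 0.02122628316283226))
scene tan 95 0.0482 (array([ 0.43537234, -0.0431194 ]), ((0.4360906481742859, -0.04355715215206146), 0.023918505758047104))
scene orange 69 0.0582 (array([ 0.51044406, -0.08954634]), ((0.511507511138916, -0.09024955332279205), 0.02096337080001831))
scene handle 200 [ 0.46879112 -0.29253138] ((0.4693019390106201, -0.29026204347610474), (0.019223492592573166, 0.06422892212867737), 27.234928131103516)
disk 1147 (array([ 0.46375239, -0.2923552 ]), ((0.4605575203895569, -0.29202598333358765), 0.1096487045288086))
fit 503 291 [ 0.473  -0.2872] 45.67124772140312 0.010597153753849762
[ 0.5205 -0.2385] tops 2 45.67124772140312
[ 0.4414 -0.2269] tops 99 117.66912425754236
[ 0.4059 -0.2986] tops 110 189.6670007936816
[ 0.4631 -0.3544] tops 0 261.66487732982085
[ 0.5339 -0.3173] tops 0 333.6627538659601
guide 57 [ 0.3602828  -0.32028905  0.0662724 ] 0.11743727355854401 -163.61528824044257 [0.01457166 0.03036961]
side black 102 0.0582 (array([ 0.43442594, -0.14603321]), ((0.4
[... 277 characters left out ...]
0979223251), 0.02002243511378765))
side handle 281 [ 0.4687877  -0.29368338] ((0.4690641164779663, -0.2901831567287445), (0.016506236046552658, 0.06478291004896164), 34.56696319580078)
disk 1482 (array([ 0.46320654, -0.29254827]), ((0.4579371213912964, -0.2896256148815155), 0.10926197469234467))
fit 724 413 [ 0.4722 -0.2874] 46.095059300899734 0.010942400875836231
[ 0.5193 -0.2384] tops 36 46.095059300899734
[ 0.4402 -0.2274] tops 111 118.09293583703898
[ 0.4052 -0.2993] tops 141 190.09081237317824
[ 0.4628 -0.3547] tops 0 262.08868890931745
[ 0.5333 -0.3171] tops 0 334.0865654454567
guide 85 [ 0.36385526 -0.31342762  0.06638877] 0.1114174624614168 -166.46616731393405 [0.0222769  0.04530418]
```

```bash
cat >> h.py <<'E'
from scipy.spatial.transform import Rotation as R
def tool():
    o=env.get_obs();return np.array(o["ee_pos"]),R.from_euler("xyz",o["tool_rot"],degrees=True)
def plan(target,yaw):
    # shift in the tool's axes as share of 150 mm, yaw turn as rotvec share of 180 deg
    p,r=tool();q=R.from_euler("xyz",[180,0,yaw],degrees=True)
    s=r.inv().apply(np.array(target)-p)/.15
    t=(r.inv()*q).as_rotvec(degrees=True)/180
    print("now",p.round(4),"shift",s.round(3),"turn",t.round(3))
def fish(d,K,T):
    v,u=np.mgrid[:d.shape[0],:d.shape[1]]
    x=(u-K[0,2])/K[0,0];y=(v-K[1,2])/K[1,1];r=np.hypot(x,y)+1e-9
    t=np.where(r<1.5,np.tan(np.minimum(r,1.5)),np.nan)/r
    W=np.stack([x*t*d,y*t*d,d],-1)@T[:3,:3].T+T[:3,3];W[d<=0]=np.nan
    return W
E
python3 - <<'E'
from h import *
p,r=tool();c=env.camera_params("wrist");T=c["world_from_camera"]
print(c["mtx"],r.inv().apply(T[:3,3]-p),(r.inv().as_matrix()@T[:3,:3]).round(3))
plan((.44,-.22,.33),90)
E
```

```text
[[297.31863964   0.         255.62689047]
 [  0.         297.31863964 192.02321042]
 [  0.           0.           1.        ]] [ 8.18146969e-02 -1.83615756e-05 -1.65656770e-01] [[-0.001 -0.954 -0.3  ]
 [ 1.    -0.001 -0.001]
 [ 0.    -0.3    0.954]]
now [ 0.2059 -0.5289  0.3654] shift [ 2.004 -1.631  0.236] turn [-0.     0.    -0.424]
```

drive_tool(motion=[[[0.238,-0.078,0.03],[0,0,0],0],[[0.238,-0.078,0.03],[0,0,0],0],[[0.238,-0.078,0.03],[0,0,0],0],[[0.238,-0.078,0.03],[0,0,0],0],[[0.238,-0.078,0.03],[0,0,0],0],[[0.238,-0.078,0.03],[0,0,0],0],[[0.238,-0.078,0.03],[0,0,0],0],[[0.238,-0.078,0.03],[0,0,0],0]])

```text
clock: 1.5
ee_pos: [0.4628, -0.3701, 0.3282]
tool_rot: [-179.9, 0.1, 13.6]
wrist_force: [1.0, -1.0, -0.1]
finger_gap: 0.0932
grasp_force: 0.0
```

drive_tool(motion=[[[0,0,0],[0,0,-0.0385],0.3],[[0,0,0],[0,0,-0.0385],0.3],[[0,0,0],[0,0,-0.0385],0.3],[[0,0,0],[0,0,-0.0385],0.3],[[0,0,0],[0,0,-0.0385],0.3],[[0,0,0],[0,0,-0.0385],0.3],[[0,0,0],[0,0,-0.0385],0.3],[[0,0,0],[0,0,-0.0385],0.3],[[0,0,0],[0,0,-0.0385],0.3],[[0,0,0],[0,0,-0.0385],0.3],[[0,0,0],[0,0,-0.0385],0.3],[[0,0,0],[0,0,0],0.3]])

```text
clock: 2.5
ee_pos: [0.4613, -0.3714, 0.3284]
tool_rot: [-179.9, -0.1, 90.2]
wrist_force: [-0.1, 0.3, -0.3]
finger_gap: 0.065
grasp_force: 0.0
```

```bash
cat > car.py <<'E'
from h import *
def wcloud(save=None):
    c=env.camera_params("wrist");p,d=env.snapshot("wrist")
    if save:cv2.imwrite(save,cv2.resize(p[:,:,::-1],(800,600)))
    return p,d,fish(d,c["mtx"],c["world_from_camera"])
def mapit(p,W,name,c=(.46,-.22),half=.16,zmin=.012):
    im=np.zeros((600,600,3),np.uint8);s=300/half
    m=(W[...,2]>zmin)&(W[...,2]<.16)&(abs(W[...,0]-c[0])<half)&(abs(W[...,1]-c[1])<half)
    Q=W[m];cc=p[m][:,::-1]
    for i in np.argsort(Q[:,2]): cv2.circle(im,(int((Q[i,0]-c[0]+half)*s),int((c[1]+half-Q[i,1])*s)),2,cc[i].tolist(),-1)
    cv2.imwrite(name,im)
E
python3 - <<'E'
from car import *
p,d,W=wcloud();np.savez("w2.npz",p=p,W=W)
mapit(p,W,"pics/m2.png")
plan((.434,-.146,.1),90)
Q=W[np.isfinite(W[...,0])]
for nm,c,zt,r in(("black",(.434,-.145),.058,.019),("tan",(.434,-.045),.048,.021)):
    S=Q[(np.hypot(*(Q[:,:2]-c).T)<.04)&(abs(Q[:,2]-zt)<.005)]
    if len(S):print(nm,len(S),np.median(S[:,2]).round(4),disc(S[:,:2],r))
H=Q[(Q[:,2]>.115)&(Q[:,2]<.14)&(np.hypot(*(Q[:,:2]-[.46,-.29]).T)<.09)]
print("handle",len(H),cv2.minAreaRect(H[:,:2].astype(np.float32)),H[:,2].max())
D=Q[(abs(Q[:,2]-.030)<.004)&(np.hypot(*(Q[:,:2]-[.469,-.29]).T)<.115)]
print("disk",len(D),disc(D[:,:2],.098))
E
```

```text
now [ 0.4614 -0.3712  0.3285] shift [ 1.499 -0.187  1.525] turn [-0.    -0.    -0.001]
black 434 0.0576 (array([ 0.43253714, -0.14523088]), ((0.4325466752052307, -0.14528188109397888), 0.019292037934064865))
handle 772 ((0.4702128767967224, -0.2870413661003113), (0.02053314447402954, 0.06488277018070221), 29.58797836303711) 0.13139494256663498
disk 7706 (array([ 0.46964681, -0.28722348]), ((0.4697766900062561, -0.2872542440891266), 0.09831443428993225))
```

View pics/m2.png

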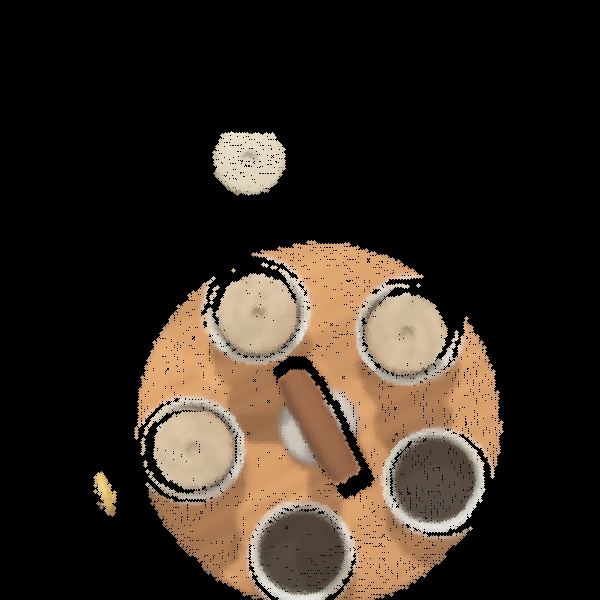

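The top-down map is clear: axis at (0.4697,-0.2872), bar at about 120°, guide at about 198°, empty cups at map pixels (302,550) and (435,480). The loose black spool is at (250,160). I'll fit the cup angles and the guide, and check the black spool in a close crop before the first reach.

```bash
cat >> car.py <<'E'
A=np.array([.4697,-.2872])
def cups(W):
    Q=W[np.isfinite(W[...,0])];q=Q[:,:2]-A;rr=np.hypot(*q.T)
    L=q[(abs(Q[:,2]-.048)<.003)&(rr<.1)];Tp=q[(abs(Q[:,2]-.078)<.003)&(rr<.1)]
    def res(x):
        P=.068*np.array([[np.cos(x[0]+k*np.pi*.4),np.sin(x[0]+k*np.pi*.4)] for k in range(5)])+x[1:]
        d=np.min([np.hypot(*(L-c).T) for c in P],0)-.0263
        e=np.min([np.hypot(*(Tp-c).T) for c in P],0)
        return np.r_[d,np.maximum(e-.0215,0)]
    b=min((least_squares(res,[a,0,0],loss="soft_l1",f_scale=.001) for a in np.radians(range(0,72,9))),key=lambda s:s.cost)
    a=np.degrees(b.x[0])%72;print("cups base",a.round(2),"off",b.x[1:].round(4),"rms",np.sqrt(np.mean(b.fun**2)))
    for k in range(5):
        t=np.radians(a+72*k);print(round(a+72*k,1),(A+b.x[1:]+.068*np.array([np.cos(t),np.sin(t)])).round(4))
    g=Q[(Q[:,2]>.05)&(Q[:,2]<.085)&(rr>.112)&(rr<.13)&(abs(Q[:,0]-.356)<.02)&(abs(Q[:,1]+.324)<.02)]
    if len(g):m=(g[:,:2].min(0)+g[:,:2].max(0))/2-A;print("guide",len(g),np.hypot(*m),np.degrees(np.arctan2(m[1],m[0]))%360)
E
python3 - <<'E'
from car import *
cups(np.load("w2.npz")["W"])
p,_=load("scene1.npz");cv2.imwrite("pics/crop.png",cv2.resize(p[180:230,180:245,::-1],(520,400),interpolation=cv2.INTER_CUBIC))
E
```

```text
cups base 46.53 off [0.     0.0001] rms 0.0007395381051021266
46.5 [ 0.5165 -0.2377]
118.5 [ 0.4373 -0.2273]
190.5 [ 0.4029 -0.2995]
262.5 [ 0.4609 -0.3545]
334.5 [ 0.5311 -0.3163]
guide 94 0.11933476309126849 197.5988601798641
```

View pics/crop.png

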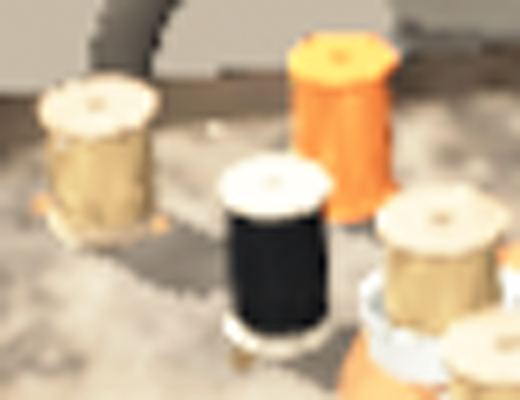

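drive_tool(motion=[[[0.22,-0.028,0.16],[0,0,0],0.3],[[0.22,-0.028,0.16],[0,0,0],0.3],[[0.22,-0.028,0.16],[0,0,0],0.3],[[0.22,-0.028,0.16],[0,0,0],0.3],[[0.21,-0.028,0.16],[0,0,0],0.3],[[0.21,-0.028,0.16],[0,0,0],0.3],[[0.21,-0.03,0.16],[0,0,0],0.3],[[0,0,0.16],[0,0,0],0.3],[[0,0,0],[0,0,0],0.3]])

```text
clock: 3.3
ee_pos: [0.4304, -0.1423, 0.1332]
tool_rot: [-179.7, -0.1, 89.8]
wrist_force: [0.1, -0.4, -1.9]
finger_gap: 0.0652
grasp_force: 0.0
```

```bash
python3 -c "
from h import *
plan((.4328,-.1455,.035),90)"
```

```text
now [ 0.4304 -0.1423  0.1332] shift [-0.023  0.02   0.655] turn [-0.002 -0.001 -0.001]
```

The crop shows the black spool with pale flanges at (275,255), the orange look-alike at (345,120) and the loose tan one at (100,160), so the choice holds. Descending.

drive_tool(motion=[[[-0.012,0.01,0.11],[0,0,0],0.3],[[-0.011,0.01,0.11],[0,0,0],0.3],[[0,0,0.11],[0,0,0],0.3],[[0,0,0.11],[0,0,0],0.3],[[0,0,0.11],[0,0,0],0.3],[[0,0,0.105],[0,0,0],0.3],[[0,0,0],[0,0,0],0.3],[[0,0,0],[0,0,0],0.3],[[0,0,0],[0,0,0],0.3]])

```text
clock: 4.05
ee_pos: [0.4356, -0.1479, 0.0409]
tool_rot: [179.9, 0.0, 89.8]
wrist_force: [-0.3, -0.0, 0.9]
finger_gap: 0.0652
grasp_force: 0.0
```

drive_tool(motion=[[[0,0,0],[0,0,0],0.5],[[0,0,0],[0,0,0],0.6],[[0,0,0],[0,0,0],0.7],[[0,0,0],[0,0,0],0.8],[[0,0,0],[0,0,0],0.8],[[0,0,0],[0,0,0],0.8],[[0,0,0],[0,0,0],0.8]], grip_force=12)

```text
clock: 4.63
ee_pos: [0.435, -0.1472, 0.0396]
tool_rot: [180.0, 0.0, 89.9]
wrist_force: [-0.5, 0.2, 2.3]
finger_gap: 0.0342
grasp_force: 12.0
```

The gap of 34 mm is less than the 38 mm flange and z is 5 mm high, so it may be gripping the flange edge. I'll open, go lower and grip again.

drive_tool(motion=[[[0,0,0],[0,0,0],0.4],[[0,0,0],[0,0,0],0.4],[[0,0,0],[0,0,0],0.4],[[0,0,0.04],[0,0,0],0.4],[[0,0,0.035],[0,0,0],0.4],[[0,0,0],[0,0,0],0.4],[[0,0,0],[0,0,0],0.4]])

```text
clock: 5.22
ee_pos: [0.4346, -0.1471, 0.0275]
tool_rot: [-179.9, -0.0, 89.9]
wrist_force: [-0.0, 0.3, -0.2]
finger_gap: 0.0551
grasp_force: 0.0
```

Run:
```python
from car import *
plan((.4328,-.1455,.03),90)
for n in("scene","side"):
    p,d=env.snapshot(n);c=env.camera_params(n);W=cloud(d,c["mtx"],c["world_from_camera"]);Q=W[np.isfinite(W[...,0])]
    S=Q[(np.hypot(*(Q[:,:2]-[.434,-.146]).T)<.03)&(abs(Q[:,2]-.058)<.004)]
    if len(S)>20: print(n,len(S),disc(S[:,:2],.019))
p,d,W=wcloud();Q=W[np.isfinite(W[...,0])]
S=Q[(np.hypot(*(Q[:,:2]-[.434,-.146]).T)<.035)&(abs(Q[:,2]-.058)<.003)]
if len(S)>20: print("wrist",len(S),disc(S[:,:2],.019),S.min(0),S.max(0))
plan((.4328,-.1455,.03),90)
```

```text
now [ 0.4346 -0.1471  0.0275] shift [ 0.011 -0.012 -0.017] turn [-0. -0. -0.]
scene 88 (array([ 0.43912465, -0.14785315]), ((0.4398825466632843, -0.14632819592952728), 0.023429814726114273))
side 108 (array([ 0.43872692, -0.14841412]), ((0.43998971581459045, -0.14838957786560059), 0.0245096143335104))
wrist 3620 (array([ 0.43404351, -0.14295385]), ((0.43404319882392883, -0.13907741010189056), 0.03431801497936249)) [ 0.39980451 -0.16351848  0.05500208] [ 0.46826097 -0.12519048  0.06097177]
now [ 0.435  -0.1472  0.0282] shift [ 0.012 -0.014 -0.012] turn [ 0.  0. -0.]
```

drive_tool(motion=[[[0,0,0],[0,0,0],0.5],[[0,0,0],[0,0,0],0.6],[[0,0,0],[0,0,0],0.7],[[0,0,0],[0,0,0],0.8],[[0,0,0],[0,0,0],0.8],[[0,0,0],[0,0,0],0.8]])

```text
clock: 5.87
ee_pos: [0.4349, -0.1472, 0.0282]
tool_rot: [180.0, 0.0, 89.9]
wrist_force: [-0.8, -0.4, 0.5]
finger_gap: 0.0345
grasp_force: 12.0
```

Gap is the same as before. I'll lift 6 cm and check the hold.

drive_tool(motion=[[[0,0,-0.05],[0,0,0],0.8],[[0,0,-0.1],[0,0,0],0.8],[[0,0,-0.15],[0,0,0],0.8],[[0,0,-0.15],[0,0,0],0.8],[[0,0,-0.15],[0,0,0],0.8],[[0,0,0],[0,0,0],0.8],[[0,0,0],[0,0,0],0.8]])

```text
clock: 6.45
ee_pos: [0.4354, -0.1474, 0.1196]
tool_rot: [179.9, 0.1, 89.9]
wrist_force: [0.3, 0.4, -0.8]
finger_gap: 0.0345
grasp_force: 12.0
```

Run:
```python
from car import *
ims=[]
for n,(x,y,w,h) in(("scene",(130,110,200,150)),("side",(110,180,200,150))):
    p,d=env.snapshot(n);ims.append(cv2.resize(p[y:y+h,x:x+w,::-1],(400,300),interpolation=cv2.INTER_CUBIC))
p,d,W=wcloud();np.savez("w3.npz",p=p,W=W)
cv2.imwrite("pics/lift.png",np.vstack([np.hstack(ims),cv2.resize(p[84:,:,::-1],(800,300))]))
plan((.4609,-.3545,.125),82.5)
```

```text
now [ 0.4345 -0.1471  0.1173] shift [-1.383  0.178 -0.052] turn [-0.    -0.     0.041]
```

View pics/lift.png

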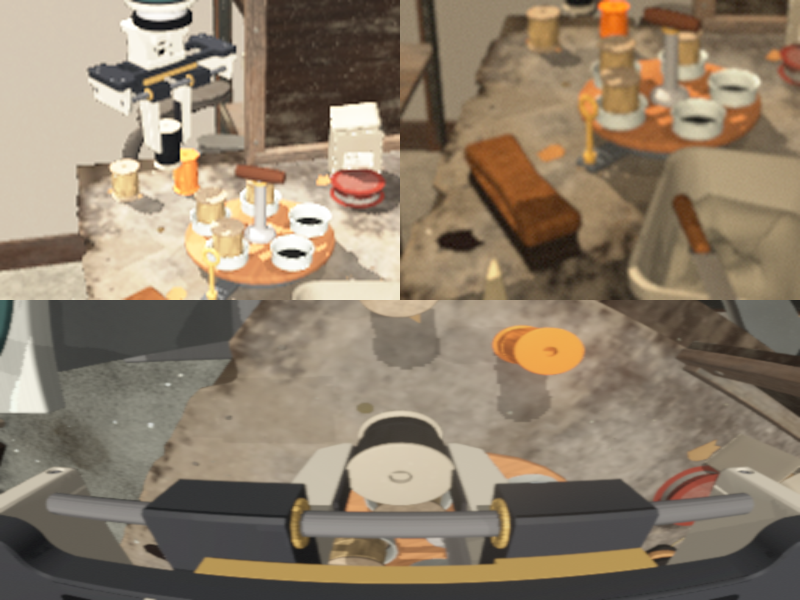

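The black spool is held between the fingers, roughly upright. I'll measure its tilt and centre in the grip from the wrist depth.

```bash
cat >> car.py <<'E'
def held(W,r,h,ee=None):
    p,rt=tool();Q=W[np.isfinite(W[...,0])];q=rt.inv().apply(Q-p)
    S=q[(abs(q[:,0])<.03)&(abs(q[:,1])<.0155)&(q[:,2]>-.06)&(q[:,2]<.06)]
    top=S[S[:,2]<np.percentile(S[:,2],3)+.005]
    z0=np.median(top[:,2]);top=S[abs(S[:,2]-z0)<.006]
    c=np.c_[top[:,:2],np.ones(len(top))];k,*_=np.linalg.lstsq(c,top[:,2],rcond=None)
    x0,x1=top[:,0].min(),top[:,0].max()
    print("top z",z0.round(4),"slope deg x,y",np.degrees(np.arctan(k[:2])).round(1),"x range",round(x0,4),round(x1,4),"centre from far edge",round(x1-r,4),"base below TCP",round(h+z0,4))
E
python3 - <<'E'
from car import *
held(np.load("w3.npz")["W"],.019,.058)
E
```

```text
top z -0.0335 slope deg x,y [ 0.5 -1.4] x range -0.0161 0.022 centre from far edge 0.003 base below TCP 0.0245
```

The spool is upright, with its base 24.5 mm below the TCP and its centre +3 mm along tool x. I'll raise it over the handle and carry it above the cup at 262.5°.

drive_tool(motion=[[[0,0,-0.18],[0,0,0],0.8],[[0,0,-0.18],[0,0,0],0.8],[[-0.2,0.025,0],[0,0,0],0.8],[[-0.2,0.025,0],[0,0,0],0.8],[[-0.2,0.025,0],[0,0,0],0.8],[[-0.2,0.025,0],[0,0,0],0.8],[[-0.2,0.025,0],[0,0,0],0.8],[[-0.2,0.025,0],[0,0,0],0.8],[[-0.2,0.023,0],[0,0,0],0.8],[[0,0,0],[0,0,0.041],0.8],[[0,0,0],[0,0,0],0.8],[[0,0,0],[0,0,0],0.8]])

```text
clock: 7.6
ee_pos: [0.4602, -0.357, 0.171]
tool_rot: [-179.9, -0.1, 82.9]
wrist_force: [-0.6, 0.2, -0.7]
finger_gap: 0.0349
grasp_force: 12.0
```

Run:
```python
from car import *
p,d,W=wcloud();held(W,.019,.058)
plan((.4605,-.3575,.0555),82.5)
```

```text
top z -0.0437 slope deg x,y [ -4.4 -85.7] x range -0.0088 0.0073 centre from far edge -0.0117 base below TCP 0.0143
now [ 0.4604 -0.3567  0.1714] shift [-0.006  0.002  0.773] turn [-0.    -0.     0.003]
```

drive_tool(motion=[[[-0.006,0.002,0.11],[0,0,0],0.8],[[0,0,0.12],[0,0,0],0.8],[[0,0,0.12],[0,0,0],0.8],[[0,0,0.12],[0,0,0],0.8],[[0,0,0.1],[0,0,0],0.8],[[0,0,0.06],[0,0,0],0.8],[[0,0,0],[0,0,0],0.8],[[0,0,0],[0,0,0],0.8]])

```text
clock: 8.32
ee_pos: [0.4608, -0.3578, 0.078]
tool_rot: [-180.0, -0.0, 82.9]
wrist_force: [0.5, 0.7, -0.9]
finger_gap: 0.0349
grasp_force: 12.0
```

Run:
```python
from car import *
p,d,W=wcloud();Q=W[np.isfinite(W[...,0])]
pp,r=tool();q=r.inv().apply(Q-pp);S=q[(abs(q[:,1])<.014)&(q[:,2]>-.042)&(q[:,2]<-.025)&(abs(q[:,0])<.03)]
print(len(S),np.median(S,0),S.min(0),S.max(0))
plan((.4605,-.3575,.0545),82.5);cups(W);print(env.get_obs()["wrist_force"])
```

```text
2873 [ 0.00525641 -0.00057408 -0.02865493] [-0.01608852 -0.01399002 -0.03048363] [ 0.02214951  0.01399155 -0.02500753]
now [ 0.4611 -0.3581  0.0786] shift [ 0.004 -0.004  0.161] turn [0.    0.    0.002]
cups base 46.62 off [0.0002 0.0002] rms 0.0010578763113832123
46.6 [ 0.5167 -0.2376]
118.6 [ 0.4374 -0.2274]
190.6 [ 0.4031 -0.2996]
262.6 [ 0.4612 -0.3545]
334.6 [ 0.5314 -0.3162]
guide 520 0.11860250284587659 198.03040124395153
[ 0.26068779  0.13884975 -0.3655968 ]
```

drive_tool(motion=[[[0.004,-0.004,0.03],[0,0,0],0.8],[[0,0,0.03],[0,0,0],0.8],[[0,0,0.03],[0,0,0],0.8],[[0,0,0.025],[0,0,0],0.8],[[0,0,0.012],[0,0,0],0.8],[[0,0,0],[0,0,0],0.8],[[0,0,0],[0,0,0],0.8]])

```text
clock: 8.95
ee_pos: [0.4602, -0.3575, 0.0585]
tool_rot: [-180.0, -0.0, 82.7]
wrist_force: [-0.1, -0.9, -0.5]
finger_gap: 0.0345
grasp_force: 12.0
```

Run:
```python
from car import *
p,d,W=wcloud();Q=W[np.isfinite(W[...,0])]
pp,r=tool();q=r.inv().apply(Q-pp);m=(abs(q[:,1])<.014)&(q[:,2]>-.042)&(q[:,2]<-.025)&(abs(q[:,0])<.03);S=q[m]
print(len(S),np.median(S,0),"world top",np.percentile(Q[m][:,2],[5,50,95]));print(pp,env.get_obs()["wrist_force"]);cups(W)
```

```text
2939 [ 0.00441934 -0.00075493 -0.02922985] world top [0.08609485 0.08778014 0.08876953]
[ 0.46019136 -0.35752301  0.05854938] [-0.14444726  0.38127196 -0.59009219]
cups base 46.71 off [0.0002 0.0002] rms 0.001543955289314225
46.7 [ 0.5165 -0.2375]
118.7 [ 0.4372 -0.2273]
190.7 [ 0.4031 -0.2996]
262.7 [ 0.4612 -0.3544]
334.7 [ 0.5314 -0.316 ]
guide 628 0.11874401494694409 198.0010951308823
```

The top is at 0.088, which is the seated height. Release and lift.

drive_tool(motion=[[[0,0,0],[0,0,0],0.6],[[0,0,0],[0,0,0],0.5],[[0,0,0],[0,0,0],0.4],[[0,0,0],[0,0,0],0.35],[[0,0,0],[0,0,0],0.35],[[0,0,-0.05],[0,0,0],0.35],[[0,0,-0.12],[0,0,0],0.35],[[0,0,-0.2],[0,0,0],0.35],[[0,0,-0.2],[0,0,0],0.35],[[0,0,-0.2],[0,0,0],0.35],[[0,0,0],[0,0,0],0.35],[[0,0,0],[0,0,0],0.35]])

```text
clock: 10.0
ee_pos: [0.4608, -0.358, 0.1765]
tool_rot: [179.8, 0.1, 82.7]
wrist_force: [-0.2, 0.5, -0.5]
finger_gap: 0.0601
grasp_force: 0.0
```

```bash
cat >> car.py <<'E'
def spool(W,c,zt,r):
    Q=W[np.isfinite(W[...,0])];S=Q[(np.hypot(*(Q[:,:2]-c).T)<.035)&(abs(Q[:,2]-zt)<.004)]
    print("spool",len(S),S[:,2].mean().round(4),disc(S[:,:2],r)[0] if len(S)>20 else None)
E
python3 - <<'E'
from car import *
p,d,W=wcloud();spool(W,(.461,-.3545),.088,.019);cups(W)
for n in("scene","side"):
    p,d=env.snapshot(n);c=env.camera_params(n);V=cloud(d,c["mtx"],c["world_from_camera"]);spool(V,(.434,-.044),.048,.021);spool(V,(.461,-.3545),.088,.019)
plan((.434,-.044,.15),90)
E
```

```text
spool 1279 0.0876 [ 0.45832002 -0.35505943]
cups base 46.74 off [0.0001 0.0001] rms 0.0010246614195223787
46.7 [ 0.5164 -0.2376]
118.7 [ 0.4371 -0.2275]
190.7 [ 0.403  -0.2998]
262.7 [ 0.4612 -0.3545]
334.7 [ 0.5313 -0.3161]
guide 236 0.11885803276477705 197.80604973613947
spool 91 0.048 [ 0.43479019 -0.04321709]
spool 113 0.0883 [ 0.45979445 -0.35687289]
spool 101 0.0484 [ 0.43319561 -0.04442546]
spool 150 0.0882 [ 0.46008148 -0.35616012]
now [ 0.4599 -0.3572  0.1731] shift [ 2.05  -0.434  0.156] turn [-0.   -0.   -0.04]
```

Black is seated. Now the tan spool.

drive_tool(motion=[[[0.205,-0.043,0],[0,0,0],0.3],[[0.205,-0.043,0],[0,0,0],0.3],[[0.205,-0.043,0],[0,0,0],0.3],[[0.205,-0.043,0],[0,0,0],0.3],[[0.205,-0.043,0],[0,0,0],0.3],[[0.205,-0.043,0],[0,0,0],0.3],[[0.205,-0.043,0],[0,0,0],0.3],[[0.205,-0.043,0],[0,0,0],0.3],[[0.205,-0.043,0.05],[0,0,0],0.3],[[0.205,-0.043,0.1],[0,0,-0.04],0.3],[[0,0,0],[0,0,0],0.3],[[0,0,0],[0,0,0],0.3]])

```text
clock: 11.15
ee_pos: [0.4343, -0.0431, 0.1502]
tool_rot: [-179.9, -0.0, 90.1]
wrist_force: [0.5, 0.1, -0.1]
finger_gap: 0.065
grasp_force: 0.0
```

Run:
```python
from car import *
p,d,W=wcloud();spool(W,(.434,-.044),.048,.021);plan((.434,-.044,.024),90)
```

```text
spool 1442 0.0476 [ 0.43161233 -0.04234444]
now [ 0.4347 -0.0441  0.1509] shift [ 0.001 -0.004  0.846] turn [-0.  0. -0.]
```

drive_tool(motion=[[[0.007,-0.014,0.1],[0,0,0],0.3],[[0,0,0.15],[0,0,0],0.3],[[0,0,0.15],[0,0,0],0.3],[[0,0,0.15],[0,0,0],0.3],[[0,0,0.15],[0,0,0],0.3],[[0,0,0.1],[0,0,0],0.3],[[0,0,0.045],[0,0,0],0.3],[[0,0,0],[0,0,0],0.3],[[0,0,0],[0,0,0],0.3],[[0,0,0],[0,0,0],0.3]])

```text
clock: 12.03
ee_pos: [0.4335, -0.0437, 0.0258]
tool_rot: [179.9, 0.0, 89.9]
wrist_force: [0.6, -1.3, 0.2]
finger_gap: 0.0653
grasp_force: 0.0
```

Run:
```python
from car import *
plan((.434,-.044,.024),90);p,d,W=wcloud();Q=W[np.isfinite(W[...,0])]
pp,r=tool();q=r.inv().apply(Q-pp);m=(abs(q[:,1])<.014)&(q[:,2]>-.04)&(q[:,2]<-.015)&(abs(q[:,0])<.035);S=q[m]
print(len(S),np.median(S,0),S.min(0),S.max(0))
```

```text
now [ 0.4335 -0.0437  0.0258] shift [-0.002  0.004  0.012] turn [ 0.     0.    -0.001]
3088 [ 0.00357    -0.00035801 -0.02162113] [-0.0194308  -0.01399988 -0.02351867] [ 0.02316506  0.01398318 -0.01597752]
```

drive_tool(motion=[[[0,0,0],[0,0,0],0.45],[[0,0,0],[0,0,0],0.55],[[0,0,0],[0,0,0],0.65],[[0,0,0],[0,0,0],0.75],[[0,0,0],[0,0,0],0.75],[[0,0,0],[0,0,0],0.75]], grip_force=12)

```text
clock: 12.58
ee_pos: [0.433, -0.0433, 0.025]
tool_rot: [180.0, 0.0, 89.9]
wrist_force: [0.6, -0.4, 1.4]
finger_gap: 0.0389
grasp_force: 12.0
```

drive_tool(motion=[[[0,0,-0.05],[0,0,0],0.75],[[0,0,-0.12],[0,0,0],0.75],[[0,0,-0.2],[0,0,0],0.75],[[0,0,-0.2],[0,0,0],0.75],[[0,0,-0.2],[0,0,0],0.75],[[0,0,-0.2],[0,0,0],0.75],[[0,0,0],[0,0,0],0.75],[[0,0,0],[0,0,0],0.75]])

```text
clock: 13.25
ee_pos: [0.4335, -0.0433, 0.1722]
tool_rot: [179.8, 0.0, 89.9]
wrist_force: [0.2, 0.9, -0.8]
finger_gap: 0.0387
grasp_force: 12.0
```

```bash
cat >> car.py <<'E'
def inhand(W,za,zb):
    Q=W[np.isfinite(W[...,0])];pp,r=tool();q=r.inv().apply(Q-pp);S=q[(abs(q[:,1])<.014)&(q[:,2]>za)&(q[:,2]<zb)&(abs(q[:,0])<.035)]
    k=np.linalg.lstsq(np.c_[S[:,:2],np.ones(len(S))],S[:,2],rcond=None)[0]
    print("inhand",len(S),np.median(S[:,2]).round(4),"x",S[:,0].min().round(4),S[:,0].max().round(4),"slope",np.degrees(k[:2]).round(1))
E
python3 - <<'E'
from car import *
p,d,W=wcloud();inhand(W,-.032,-.014);plan((.5313,-.3161,.17),154.7);print(env.get_obs()["joint_pos"])
E
```

```text
inhand 3147 -0.0244 x -0.0202 0.0226 slope [ 0.9 -1.1]
now [ 0.4329 -0.0433  0.1705] shift [-1.818  0.659  0.004] turn [ 0.    0.   -0.36]
[-9.06927138e+00 -2.38163776e+01  1.14175227e+02 -1.01020852e-03
  8.96105359e+01 -8.98278823e+00]
```

drive_tool(motion=[[[-0.2025,0.074,0],[0,0,0],0.75],[[-0.2025,0.074,0],[0,0,0],0.75],[[-0.2025,0.074,0],[0,0,0],0.75],[[-0.2025,0.074,0],[0,0,0],0.75],[[-0.2025,0.074,0],[0,0,0],0.75],[[-0.2025,0.074,0],[0,0,0],0.75],[[-0.2025,0.074,0],[0,0,0],0.75],[[-0.2025,0.074,0],[0,0,0],0.75],[[-0.2025,0.074,0],[0,0,0],0.75]])

```text
clock: 14.05
ee_pos: [0.5321, -0.3182, 0.1684]
tool_rot: [-179.9, -0.1, 89.9]
wrist_force: [0.8, 0.4, 0.4]
finger_gap: 0.0389
grasp_force: 12.0
```

drive_tool(motion=[[[0,0,0],[0,0,-0.036],0.75],[[0,0,0],[0,0,-0.036],0.75],[[0,0,0],[0,0,-0.036],0.75],[[0,0,0],[0,0,-0.036],0.75],[[0,0,0],[0,0,-0.036],0.75],[[0,0,0],[0,0,-0.036],0.75],[[0,0,0],[0,0,-0.036],0.75],[[0,0,0],[0,0,-0.036],0.75],[[0,0,0],[0,0,-0.036],0.75],[[0,0,0],[0,0,-0.036],0.75],[[0,0,0],[0,0,0],0.75],[[0,0,0],[0,0,0],0.75]])

```text
clock: 15.05
ee_pos: [0.532, -0.3166, 0.169]
tool_rot: [180.0, -0.1, 154.5]
wrist_force: [-0.0, 0.0, -1.1]
finger_gap: 0.0387
grasp_force: 12.0
```

Run:
```python
from car import *
p,d,W=wcloud();inhand(W,-.032,-.014);plan((.5327,-.3167,.0775),154.7);cups(W)
```

```text
inhand 3112 -0.0223 x -0.0177 0.0247 slope [ 0.  -1.1]
now [ 0.5321 -0.3166  0.1693] shift [-0.005  0.001  0.612] turn [ 0.    -0.    -0.001]
cups base 46.72 off [0.0004 0.    ] rms 0.0010009922092163474
46.7 [ 0.5167 -0.2377]
118.7 [ 0.4374 -0.2276]
190.7 [ 0.4033 -0.2998]
262.7 [ 0.4615 -0.3546]
334.7 [ 0.5316 -0.3162]
guide 266 0.11881469367992517 197.91348716298143
```

drive_tool(motion=[[[-0.016,0,0.11],[0,0,0],0.75],[[0,0,0.14],[0,0,0],0.75],[[0,0,0.14],[0,0,0],0.75],[[0,0,0.13],[0,0,0],0.75],[[0,0,0.07],[0,0,0],0.75],[[0,0,0],[0,0,0],0.75],[[0,0,0],[0,0,0],0.75],[[0,0,0],[0,0,0],0.75]])

```text
clock: 15.77
ee_pos: [0.5351, -0.3181, 0.0832]
tool_rot: [-180.0, 0.1, 154.7]
wrist_force: [0.5, 0.2, 0.0]
finger_gap: 0.0388
grasp_force: 12.0
```

Run:
```python
from car import *
p,d,W=wcloud();inhand(W,-.032,-.014);plan((.5341,-.3175,.0557),154.7);spool(W,(.5314,-.3162),tool()[0][2]+.0223,.021)
```

```text
inhand 3126 -0.0225 x -0.0183 0.0246 slope [ 0.2 -1.2]
now [ 0.5351 -0.3182  0.0833] shift [0.008 0.001 0.184] turn [-0.     0.001 -0.   ]
spool 4224 0.1057 [ 0.52873876 -0.31611465]
```

drive_tool(motion=[[[0.007,0,0.03],[0,0,0],0.75],[[0,0,0.03],[0,0,0],0.75],[[0,0,0.03],[0,0,0],0.75],[[0,0,0.03],[0,0,0],0.75],[[0,0,0.03],[0,0,0],0.75],[[0,0,0.025],[0,0,0],0.75],[[0,0,0.007],[0,0,0],0.75],[[0,0,0],[0,0,0],0.75],[[0,0,0],[0,0,0],0.75]])

```text
clock: 16.57
ee_pos: [0.5337, -0.3174, 0.0545]
tool_rot: [180.0, 0.0, 154.7]
wrist_force: [-0.1, 0.6, 0.9]
finger_gap: 0.0385
grasp_force: 12.0
```

Run:
```python
from car import *
p,d,W=wcloud();inhand(W,-.032,-.014);plan((.5341,-.3175,.0557),154.7);print(env.get_obs()["wrist_force"]);cups(W)
```

```text
inhand 3123 -0.023 x -0.0174 0.0246 slope [ 0.3 -0.1]
now [ 0.5337 -0.3174  0.0545] shift [-0.003  0.001 -0.008] turn [0. 0. 0.]
[ 0.4301568  -0.05026562  0.66178245]
cups base 45.96 off [0.0004 0.    ] rms 0.0015786088897620934
46.0 [ 0.5174 -0.2383]
118.0 [ 0.4382 -0.2271]
190.0 [ 0.4031 -0.2989]
262.0 [ 0.4606 -0.3545]
334.0 [ 0.5312 -0.317 ]
guide 87 0.1175975377025424 202.2765401504301
```

Top at 0.0775, which is seated. Release and lift.

drive_tool(motion=[[[0,0,0],[0,0,0],0.55],[[0,0,0],[0,0,0],0.45],[[0,0,0],[0,0,0],0.35],[[0,0,0],[0,0,0],0.3],[[0,0,0],[0,0,0],0.3],[[0,0,-0.05],[0,0,0],0.3],[[0,0,-0.12],[0,0,0],0.3],[[0,0,-0.2],[0,0,0],0.3],[[0,0,-0.2],[0,0,0],0.3],[[0,0,-0.25],[0,0,0],0.3],[[0,0,-0.25],[0,0,0],0.3],[[0,0,0],[0,0,0],0.3]])

```text
clock: 17.62
ee_pos: [0.5352, -0.3184, 0.2241]
tool_rot: [-179.9, 0.6, 154.7]
wrist_force: [0.6, -0.2, 0.4]
finger_gap: 0.0653
grasp_force: 0.0
```

drive_tool(motion=[[[0,0,-0.15],[0,0,0],0.3],[[0,0,0],[0,0,0],0.3],[[0,0,0],[0,0,0],0.3]])

```text
clock: 17.87
ee_pos: [0.5339, -0.3176, 0.2386]
tool_rot: [-180.0, 0.1, 154.7]
wrist_force: [0.0, 0.0, -0.2]
finger_gap: 0.0653
grasp_force: 0.0
```

```bash
cat >> car.py <<'E'
def handle(W):
    Q=W[np.isfinite(W[...,0])];H=Q[(Q[:,2]>.112)&(Q[:,2]<.14)&(np.hypot(*(Q[:,:2]-A).T)<.045)]
    if len(H)<30: print("no handle");return
    b=cv2.minAreaRect(H[:,:2].astype(np.float32));u=np.linalg.svd(H[:,:2]-H[:,:2].mean(0),full_matrices=False)[2][0]
    print("handle",len(H),b,"pca",np.degrees(np.arctan2(u[1],u[0]))%180)
E
python3 - <<'E'
from car import *
p,d,W=wcloud();np.savez("w4.npz",p=p,W=W);spool(W,(.461,-.3545),.088,.019);spool(W,(.5313,-.3163),.078,.021);cups(W);handle(W)
plan((*A,.16),118.7)
for n in("scene","side"):
    p,d=env.snapshot(n);c=env.camera_params(n);V=cloud(d,c["mtx"],c["world_from_camera"]);spool(V,(.461,-.3545),.088,.019);spool(V,(.5313,-.3163),.078,.021)
E
```

```text
spool 895 0.0875 [ 0.45740595 -0.35477744]
spool 1018 0.0776 [ 0.53054419 -0.3174517 ]
cups base 46.05 off [0.0003 0.0001] rms 0.0010050020854298852
46.1 [ 0.5172 -0.2382]
118.1 [ 0.438  -0.2271]
190.1 [ 0.4031 -0.299 ]
262.1 [ 0.4606 -0.3545]
334.1 [ 0.5312 -0.3169]
guide 167 0.1190162143475473 197.98959359405683
handle 1297 ((0.4700167775154114, -0.28742119669914246), (0.02040201425552368, 0.06397749483585358), 28.149484634399414) pca 117.55928158040655
now [ 0.5336 -0.3174  0.2373] shift [0.471 0.    0.515] turn [0.  0.  0.2]
spool 114 0.0881 [ 0.45895968 -0.35588001]
spool 115 0.078 [ 0.5317396  -0.31798931]
spool 149 0.0881 [ 0.45993106 -0.35616946]
spool 153 0.0781 [ 0.5322944  -0.31880496]
```

Both spools are seated, and the black cup is at 262.1° against the guide at 198°, so the turn is about -64°. Moving to the handle.

drive_tool(motion=[[[0.16,0,0],[0,0,0],0.45],[[0.16,0,0],[0,0,0],0.45],[[0.15,0,0],[0,0,0],0.45],[[0,0,0.07],[0,0,0.034],0.45],[[0,0,0.07],[0,0,0.034],0.45],[[0,0,0.07],[0,0,0.034],0.45],[[0,0,0.07],[0,0,0.034],0.45],[[0,0,0.07],[0,0,0.034],0.45],[[0,0,0.07],[0,0,0.034],0.45],[[0,0,0],[0,0,0],0.45],[[0,0,0],[0,0,0],0.45]])

```text
clock: 18.93
ee_pos: [0.4695, -0.287, 0.1736]
tool_rot: [-180.0, -0.1, 118.2]
wrist_force: [0.7, 0.5, -0.0]
finger_gap: 0.0511
grasp_force: 0.0
```

```bash
python3 -c "
from car import *
plan((*A,.101),118)"
```

```text
now [ 0.4695 -0.287   0.1736] shift [-0.003  0.001  0.484] turn [-0.    -0.001  0.001]
```

drive_tool(motion=[[[0,0,0.1],[0,0,0],0.45],[[0,0,0.12],[0,0,0],0.45],[[0,0,0.12],[0,0,0],0.45],[[0,0,0.1],[0,0,0],0.45],[[0,0,0.044],[0,0,0],0.45],[[0,0,0],[0,0,0],0.45],[[0,0,0],[0,0,0],0.45],[[0,0,0],[0,0,0],0.45]])

```text
clock: 19.6
ee_pos: [0.4703, -0.2876, 0.1033]
tool_rot: [180.0, 0.1, 118.1]
wrist_force: [-0.6, 0.8, -0.0]
finger_gap: 0.0512
grasp_force: 0.0
```

drive_tool(motion=[[[0,0,0],[0,0,0],0.6],[[0,0,0],[0,0,0],0.7],[[0,0,0],[0,0,0],0.8],[[0,0,0],[0,0,0],0.9],[[0,0,0],[0,0,0],0.95],[[0,0,0],[0,0,0],0.95],[[0,0,0],[0,0,0],0.95]], grip_force=25)

```text
clock: 20.18
ee_pos: [0.4719, -0.2863, 0.1022]
tool_rot: [179.7, 0.0, 118.0]
wrist_force: [18.9, 7.6, -4.6]
finger_gap: 0.019
grasp_force: 25.0
```

There's a 20 N side force along tool y. I'll shift 2 mm that way to relieve it.

drive_tool(motion=[[[0,0.007,0],[0,0,0],0.95],[[0,0.007,0],[0,0,0],0.95],[[0,0,0],[0,0,0],0.95],[[0,0,0],[0,0,0],0.95]])

```text
clock: 20.52
ee_pos: [0.472, -0.2862, 0.1022]
tool_rot: [180.0, 0.0, 118.0]
wrist_force: [2.9, 2.0, 1.6]
finger_gap: 0.0198
grasp_force: 25.0
```

drive_tool(motion=[[[0,0,0],[0,0,0.01],0.95],[[0,0,0],[0,0,0.02],0.95],[[0,0,0],[0,0,0.025],0.95],[[0,0,0],[0,0,0.025],0.95],[[0,0,0],[0,0,0.025],0.95],[[0,0,0],[0,0,0.025],0.95],[[0,0,0],[0,0,0.02],0.95],[[0,0,0],[0,0,0.01],0.95],[[0,0,0],[0,0,0],0.95],[[0,0,0],[0,0,0],0.95]])

```text
clock: 21.35
ee_pos: [0.4723, -0.2862, 0.1022]
tool_rot: [179.9, -0.0, 89.2]
wrist_force: [6.3, 2.8, -0.4]
finger_gap: 0.0195
grasp_force: 25.0
```

Turning cleanly with low force. Continuing by .19.

drive_tool(motion=[[[0,0.002,0],[0,0,0.01],0.95],[[0,0.002,0],[0,0,0.025],0.95],[[0,0,0],[0,0,0.025],0.95],[[0,0,0],[0,0,0.025],0.95],[[0,0,0],[0,0,0.025],0.95],[[0,0,0],[0,0,0.025],0.95],[[0,0,0],[0,0,0.025],0.95],[[0,0,0],[0,0,0.02],0.95],[[0,0,0],[0,0,0.01],0.95],[[0,0,0],[0,0,0],0.95],[[0,0,0],[0,0,0],0.95],[[0,0,0],[0,0,0],0.95]])

```text
clock: 22.35
ee_pos: [0.4726, -0.2863, 0.1022]
tool_rot: [180.0, -0.0, 55.1]
wrist_force: [4.5, 1.7, 1.5]
finger_gap: 0.0197
grasp_force: 25.0
```

Run:
```python
from car import *
t=np.radians(198);B=A+.068*np.array([np.cos(t),np.sin(t)]);t2=np.radians(270);B2=A+.068*np.array([np.cos(t2),np.sin(t2)])
ang=lambda S:np.degrees(np.arctan2(*(S-A)[::-1]))%360
def go(n,W):
    Q=W[np.isfinite(W[...,0])]
    for c,zt,r in((B,.088,.019),(B2,.078,.021)):
        S=Q[(np.hypot(*(Q[:,:2]-c).T)<.035)&(abs(Q[:,2]-zt)<.004)]
        if len(S)>20:
            b=disc(S[:,:2],r)[0];print(n,len(S),b,"ang",ang(b).round(2),"r",np.hypot(*(b-A)))
    rr=np.hypot(*(Q[:,:2]-A).T);g=Q[(Q[:,2]>.05)&(Q[:,2]<.085)&(rr>.11)&(rr<.13)&(abs(Q[:,0]-.356)<.02)&(abs(Q[:,1]+.324)<.02)]
    if len(g): m=(g[:,:2].min(0)+g[:,:2].max(0))/2;print(n,"guide",len(g),m,ang(m))
p,d,W=wcloud("pics/w5.png");go("wrist",W);cups(W)
for n in("scene","side"):
    p,d=env.snapshot(n);c=env.camera_params(n);go(n,cloud(d,c["mtx"],c["world_from_camera"]))
    if n=="scene":pp=p
cv2.imwrite("pics/fin.png",cv2.resize(pp[150:290,160:340,::-1],(771,600),interpolation=cv2.INTER_CUBIC))
```

```text
cups base 55.08 off [ 0.     -0.0006] rms 0.0011165218013076098
55.1 [ 0.5086 -0.2321]
127.1 [ 0.4287 -0.2336]
199.1 [ 0.4054 -0.31  ]
271.1 [ 0.471  -0.3558]
343.1 [ 0.5348 -0.3076]
scene 111 [ 0.4068293  -0.30801311] ang 198.32 r 0.06622620880764776
scene 134 [ 0.4733543  -0.35643483] ang 273.02 r 0.06933119765776347
scene guide 55 [ 0.35741207 -0.32680475] 199.42810788558884
side 147 [ 0.40627255 -0.30875211] ang 198.77 r 0.06698906394421676
side 187 [ 0.47221974 -0.35598959] ang 272.1 r 0.06883572807788048
side guide 77 [ 0.3569605  -0.32703591] 199.46059171872173
```

View pics/fin.png

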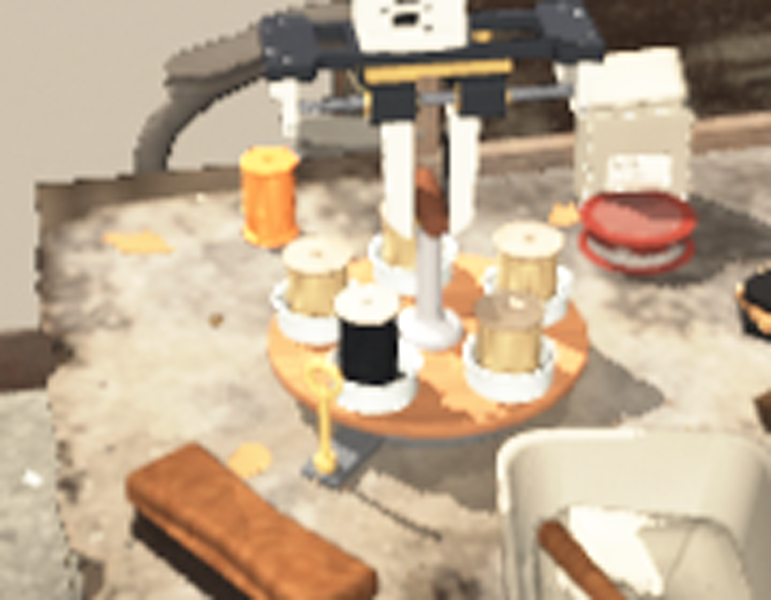

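Black now stands behind the guide. The remaining error is a degree or so. I'll compare black with the pinned spools in the same cameras, so that calibration bias drops out.

Run:
```python
from car import *
def go(n,W,base,kblack):
    Q=W[np.isfinite(W[...,0])]
    for k in range(5):
        t=np.radians(base+72*k);c=A+.068*np.array([np.cos(t),np.sin(t)]);zt,r=(.088,.019) if k==kblack else (.078,.021)
        S=Q[(np.hypot(*(Q[:,:2]-c).T)<.03)&(abs(Q[:,2]-zt)<.0035)]
        if len(S)<30: print(n,k,"few");continue
        b=disc(S[:,:2],r)[0];e=b-c;print(n,k,"BLACK" if k==kblack else "",len(S),"dxy",(e*1e3).round(1),"tang mm",(1e3*(e@[-np.sin(t),np.cos(t)])).round(1),"extent",np.ptp(S[:,:2],axis=0).round(4))
z=np.load("w2.npz");go("w2",z["W"],46.53,9)
z=np.load("w4.npz");go("w4",z["W"],46.05,3)
p,d,W=wcloud();go("wnow",W,55.1,2)
for n in("scene","side"):
    p,d=env.snapshot(n);c=env.camera_params(n);go(n,cloud(d,c["mtx"],c["world_from_camera"]),55.1,2)
```

```text
w2 0  679 dxy [ 0.  -0.2] tang mm -0.2 extent [0.0422 0.042 ]
w2 1  678 dxy [-0.1 -0.4] tang mm 0.3 extent [0.0414 0.0405]
w2 2  668 dxy [0.3 0.2] tang mm -0.1 extent [0.0412 0.0399]
w2 3 few
w2 4 few
w4 0  1040 dxy [ 0.1 -0.1] tang mm -0.1 extent [0.0419 0.0414]
w4 1  1081 dxy [0.2 0.1] tang mm -0.2 extent [0.0425 0.0416]
w4 2  1084 dxy [ 0.2 -0.1] tang mm 0.1 extent [0.0417 0.0417]
w4 3 BLACK 889 dxy [-2.9 -0.2] tang mm -2.8 extent [0.0364 0.0376]
w4 4  1011 dxy [-0.3 -0.5] tang mm -0.6 extent [0.042  0.0417]
wnow 0  3187 dxy [ 0.4 -0.1] tang mm -0.4 extent [0.0417 0.0416]
wnow 1  2457 dxy [0.7 0.2] tang mm -0.7 extent [0.042  0.0418]
wnow 2 few
wnow 3 few
wnow 4  2447 dxy [0.4 0.3] tang mm 0.4 extent [0.0416 0.0414]
scene 0 few
scene 1  120 dxy [ 2.8 -1. ] tang mm -1.6 extent [0.0421 0.0429]
scene 2 BLACK 115 dxy [1.3 2.3] tang mm -1.7 extent [0.0413 0.0409]
scene 3  134 dxy [2.3 0.1] tang mm 2.3 extent [0.043 0.044]
scene 4  112 dxy [ 2.4 -0.7] tang mm 0.0 extent [0.0414 0.0397]
side 0 few
side 1  142 dxy [ 2.  -2.8] tang mm 0.0 extent [0.0398 0.0417]
side 2 BLACK 146 dxy [-0.4  0.6] tang mm -0.7 extent [0.0359 0.0361]
side 3  186 dxy [ 1.8 -1.2] tang mm 1.8 extent [0.041 0.042]
side 4  148 dxy [ 2.4 -1.1] tang mm -0.3 extent [0.0411 0.0425]
```

In the wrist depth, black sits about 2.8 mm clockwise in its cup, so its centre is at about 196.7° while the guide is at 198.0°. I'll turn back by about 1°.

drive_tool(motion=[[[0,0,0],[0,0,-0.003],0.95],[[0,0,0],[0,0,-0.003],0.95],[[0,0,0],[0,0,0],0.95],[[0,0,0],[0,0,0],0.95],[[0,0,0],[0,0,0],0.95],[[0,0,0],[0,0,0],0.95]])

```text
clock: 23.15
ee_pos: [0.4726, -0.2863, 0.1022]
tool_rot: [180.0, -0.0, 56.2]
wrist_force: [4.6, 1.6, 2.2]
finger_gap: 0.0194
grasp_force: 25.0
```

Run:
```python
from car import *
p,d,W=wcloud();cups(W)
for n in("scene","side"):
    p,d=env.snapshot(n);c=env.camera_params(n);V=cloud(d,c["mtx"],c["world_from_camera"]);spool(V,(.406,-.309),.088,.019)
o=env.get_obs();print(o["clock"],o["tool_rot"],o["wrist_force"],o["finger_gap"],o["grasp_force"])
```

```text
cups base 56.26 off [ 0.     -0.0006] rms 0.0011273438647111218
56.3 [ 0.5075 -0.2313]
128.3 [ 0.4276 -0.2344]
200.3 [ 0.4059 -0.3114]
272.3 [ 0.4724 -0.3558]
344.3 [ 0.5352 -0.3063]
spool 113 0.0883 [ 0.40654924 -0.30907809]
spool 151 0.0881 [ 0.40704355 -0.31003519]
23.3 [ 1.79961893e+02 -2.58995959e-02  5.61654070e+01] [5.17973809 1.86248646 1.86668701] 0.01982033054618252 25.000308640301228
```

```bash
python3 -c "
from bench import env
print(env.finish_job())"
```

```text
the job is handed in; nothing more can be done
None
```

I handed the job in at 23.3 s: both spools stand upright in their cups, and the gripper is holding the T-handle. The black spool's centre measured about 0.2° off the line behind the guide. The other bench items were not touched; no verdict came back when I handed in.

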